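# Draw a pegged trestle joint tight with a drawbore pin

## Robot

A 6-joint arm with a two-finger parallel gripper is mounted at the origin on the work surface. World frame = base frame: x ahead of the robot, y to its left, z up, the work surface at z = 0. Lengths are in m, angles in rad, forces in N, time in s.
With the tool pointing down it reaches from about 0.25 to 0.725 m from the base axis. Payload 4 kg.
Tool frame: the origin (TCP) lies on the centre line of the jaws, within the pads' length; the fingertips stand 14 mm ahead of it and the grasp point (between the pads) lies 5 mm behind it; z points along the fingers, x is the direction in which the jaws open and shut, and the axes are right-handed (so a half turn about z gives the same grasp; the last joint's range is limited). The gripper opens to 85 mm and grips with 20 to 120 N. Pads are 22 mm wide; open, the fingers measure 114 mm over their backs; the gripper's body (76 mm by 85 mm) begins 54 mm behind the grasp point. The pads swing forward as they close: fully open they stand 13 mm farther back than shut.
Start: joints at [1.327, 0.241, 0.005, 1.335, 0, 1.571], TCP at [0.121, 0.485, 0.245] pointing down, gripper open.
Joint ranges: [-2.72, 2.72], [-1.05, 1.87], [-1.09, 1.28], [-1.99, 2.15], [-1.42, 1.44], [-3.14, 3.14]. Speed limits (rad/s): [2.79, 2.79, 3.14, 3.14, 3.14, 3.14].

## Interface

Orientations are given as a unit quaternion [x, y, z, w].
In Python, from workcell import bot gives the robot as it stands.
- The arm moves only by the tool play_rows, never from a script. Its argument "motion" is a list of rows, each an object with "fingers": the closure, from -1 (fully open) to 1 (shut), so that 0 is half open; "translation": the shift along the tool's x, y, z in cm, a list of three; "roll": the turn about the tool's z in degrees. A call has 1 to 20 rows; each row is the pose to reach, as a shift and turn from the pose commanded when the call began, along the tool's axes at that moment; what a row does not reach only later rows make up. A row lasts 1/12 s, in which the tool goes at most 41.7 mm and 7.16 degrees, less where a joint would pass 70% of its speed; a pose out of reach is approached as far as the arm can. A call with a gripper value outside its range is refused whole. The fingers move at their own pace and stop on an object; the grip force is fixed at half the most. Time passes only in rows, so rows that repeat a pose let the fingers close. It gives the time, the measured TCP pose, the force and the opening at its end, in the units of the state.
- bot.get_obs(): the state, without advancing time (a new reading comes with each control period).
- bot.camera(name): name is "scene" or "side" or "wrist"; returns a dict with "pixels" (384x512x3 uint8, red, green, blue), "intrinsics" (3x3 intrinsics, pixels), "world_to_cam" (4x4, takes a point from world to camera coordinates). Camera axes: x right, y down, z forward; pixel columns grow to the right and rows downward; lengths in m; the calibration is good to about 2 mm. A picture is of the moment at which its call begins. There is no depth.
- bot.job_done(): hands the job in, once; it reports no verdict.
The state is a dict: "clock": time; "joint_pos": joint angles; "joint_vel": joint speeds; "tau": joint torques, N m; "eef_pos": TCP position; "tool_rot": TCP orientation; "ft_force": force on the tool from outside, world axes, zero at the start; "ft_torque": the same for the moment, N m; "grip_width": finger opening in m.
Only numpy, scipy, OpenCV 4.12 (cv2) and the standard library are available. Lean on these libraries where they do the work, as an engineer would, in place of code of your own. Each camera call takes 0.05 s, during which the arm holds its last target. There are 200 camera calls.

## Task

Draw the trestle joint up tight with the drawbore pin from the tool rack: feel its tapered point down through the hole in the leg and on into the tenon's hole below, which is out of line and mostly hidden, without ramming the point into the tenon. Then press the pin in with a firm, steady push until its collar sits on the leg and the rail's shoulder is closed. Leave it standing straight in the joint, let go, and leave the other tools, the bottle and the mallet where they are.

Things in the scene. Friction and masses are not known exactly. Their poses are not given: they have to be found in the camera images.
- leg_hole (a point): Centre of the mouth of the upright 22 mm through-hole in the leg's top face, 100 mm above the bench. x points level towards the rail, y runs along the leg, z is up. Below: 20 mm of the leg's cheek, 20 mm of tenon, 20 mm of cheek, 40 mm of air. The leg (oak, 80 x 320 x 60 mm, on bearers) is held fast; its shoulder face lies 30 mm along +x. An iron holdfast 175 mm high stands 135 mm along +y.
- rail (a joint): Gap (m) between the shoulder of the rail (oak, 200 x 90 x 40 mm) and the leg: 0.0035 to 0.0055 at the start, 0 closed. The tenon's 22 mm hole lies off the leg's hole by the gap + 1 mm towards the rail, and by up to 8.5 mm to either side along the leg (the mortise is cut long; not reported). It slides at 6 N (sideways 5 N) and springs open (9 N when closed, 1 N less per mm): only the pin keeps it shut.
- pin_grip (a point): Centre of the drawbore pin's handle; z along the pin to the butt, upright at the start. Turned ash handle 32 mm across (the fattest in the rack), 74 long, flat butt 37 mm above this point, steel hoop near it. The point is 133 mm below. About 0.2 kg, 170 mm long. Its waxed steel (friction on wood 0.3) wedges: pressed into the holes it stays when let go.
- pin_collar (a point): The pin's axis at the underside of its steel collar (33 mm across, 6 thick), 43 mm below pin_grip, 90 mm above the point; it lies on the leg's top face when the pin is home. Under the collar the round steel is 20.6 mm across for 30 mm, then tapers over 60 mm to a blunt 10 mm point.
- rack_top (a point): Centre of the top of the fixed wooden tool rack, 105 mm above the bench: a board 270 x 85 x 20 mm with three 26 mm holes in a row along its x, at -85, 0 and +85 mm. Pin, chisel and rasp hang in them by their collars, in any order. Room for fingers is on the +y and -y sides of a handle; lift the pin 95 mm or more to clear the board.
- chisel_mid (a point): Bystander: bench chisel in the rack, slim eight-sided handle 22 mm across, flat blade; middle of its handle.
- rasp_mid (a point): Bystander: rasp in the rack, slim waisted dark handle 25 mm across, flat dark blade; middle of its handle.
- bottle_mid (a point): Bystander: green glass bottle 82 mm across, 275 mm tall, standing on the bench; its axis, 90 mm up.
- mallet_head (a point): Bystander: joiner's mallet lying on the bench, dark wooden head 62 x 120 x 78 mm, its handle 235 mm long towards -x of the head; middle of the head.
Mind the look-alikes: they are no part of the job. What is shaped like the part that bears pin_grip but pink or red is not meant.

How it is judged:
At the end, for the whole second after the job is handed in: The gap at the shoulder is under 2 mm; the pin's collar is within 3 mm of the leg's top face and its axis there within 4 mm of the hole's; the pin stands within 5 degrees of square to the leg; the pin is let go and all stays so (value of joint rail below 0.002 m and z of pin_collar in the frame of leg_hole below 0.003 m and horizontal distance between pin_collar and leg_hole below 0.004 m and angle between the z axis of pin_grip and the z axis of leg_hole, either way round below 0.09 rad); the robot touches nothing.
It fails at once if the chisel, the rasp, the bottle or the mallet is moved more than 25 mm (distance of any of chisel_mid, rasp_mid, bottle_mid, mallet_head from where it was at the start of the episode above 0.025 m).
It fails at once if the pin is forced: more than 120 N between the pin and the joint (leg and rail) (contact force between pin and leg above 120 N).
It fails at once if the tenon is bruised: more than 50 N between the pin and the rail (contact force between pin and rail above 50 N).
It also fails if it takes over 51 s, if anything falls off the work surface, if the arm or the gripper's body presses on something with over 40 N, if the wrist force passes 120 N, or if a joint passes its speed limit or range.

## Working session

There is one attempt and no reset: what is moved stays moved. The work goes in short steps, Python scripts to look and compute and a tool call to move; the robot and the scene stay as the last step left them, time stands still between calls to the robot, and variables do not carry over. Pictures are saved under pics/ and viewed, about 8 in all and at most 12, crops included, and the job is handed in when it is done.

Besides the shell and the picture viewer there is one more tool, called after "Call:" in YAML: its name, and indented under it one key for each argument. play_rows: Moves the arm, as the interface text tells. Its arguments: {"type":"object","properties":{"motion":{"type":"array","items":{"type":"object","properties":{"fingers":{"type":"number"},"translation":{"type":"array","items":{"type":"number"}},"roll":{"type":"number"}}}}},"required":["motion"]}

```bash
mkdir -p pics; ls; python3 - <<'E'
from workcell import bot
import cv2,json,numpy as np
o=bot.get_obs();print({k:np.round(v,3).tolist() for k,v in o.items()})
for n in("scene","side"):
    c=bot.camera(n);cv2.imwrite(f"pics/{n}0.png",cv2.resize(c["pixels"][:,:,::-1],None,fx=1.5,fy=1.5,interpolation=cv2.INTER_CUBIC))
    cv2.imwrite(f"{n}_raw0.png",c["pixels"][:,:,::-1])
    np.savez(f"{n}_cal.npz",K=c["intrinsics"],T=c["world_to_cam"]);print(n,np.round(c["intrinsics"],1).tolist(),np.round(c["world_to_cam"],3).tolist())
E
```

```text
pics
{'clock': 0.0, 'joint_pos': [1.327, 0.241, 0.004, 1.335, -0.0, 1.571], 'joint_vel': [-0.001, -0.0, -0.0, 0.001, 0.001, -0.002], 'tau': [-0.0, -37.231, 25.241, 0.017, 0.0, 0.0], 'eef_pos': [0.121, 0.485, 0.244], 'tool_rot': [0.788, 0.616, -0.001, 0.001], 'ft_force': [0.397, 0.524, -0.405], 'ft_torque': [-0.008, 0.059, 0.021], 'grip_width': 0.085}
scene [[492.8, 0.0, 260.3], [0.0, 492.8, 186.6], [0.0, 0.0, 1.0]] [[-0.051, 0.999, 0.013, 0.056], [0.639, 0.043, -0.768, -0.218], [-0.767, -0.031, -0.641, 2.053], [0.0, 0.0, 0.0, 1.0]]
side [[366.6, 0.0, 261.1], [0.0, 366.6, 190.6], [0.0, 0.0, 1.0]] [[1.0, -0.02, -0.005, -0.505], [-0.015, -0.514, -0.858, 0.085], [0.014, 0.857, -0.514, 1.187], [0.0, 0.0, 0.0, 1.0]]
```

View pics/scene0.png

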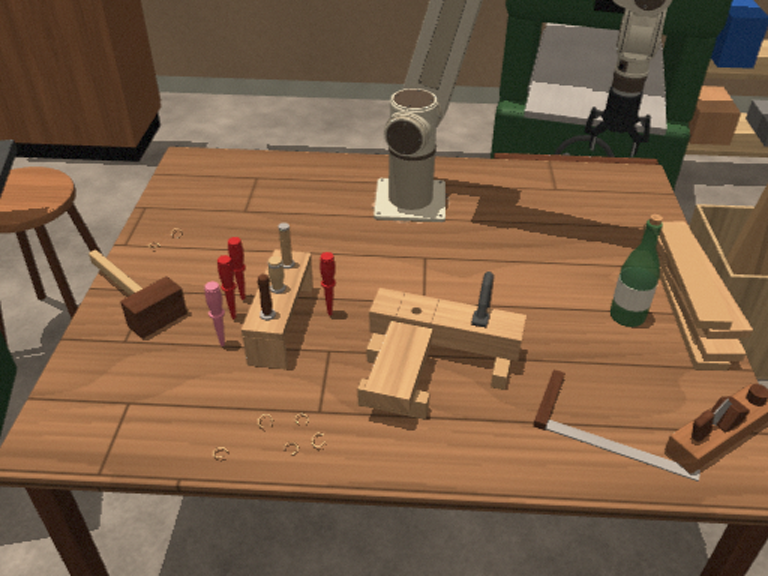

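View pics/side0.png

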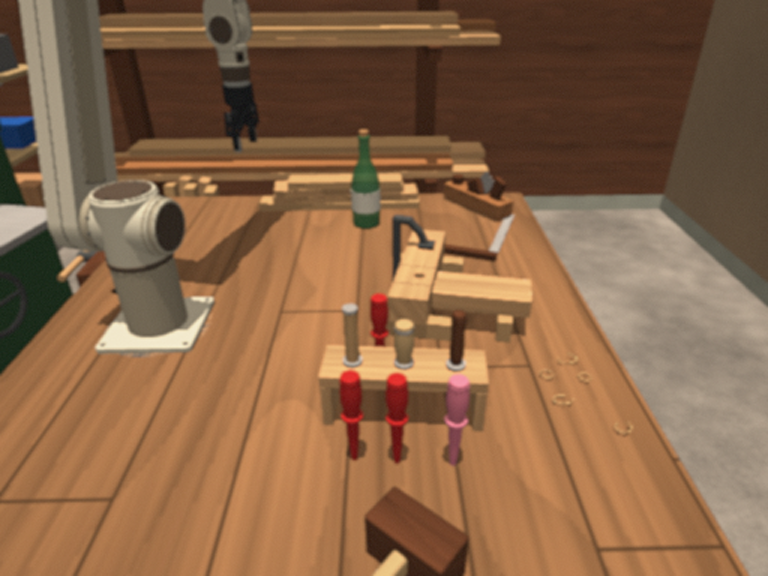

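The rack holds a tall light tool at scene (285,245), a stubby ash one at (276,275) and a dark one at (265,295). Red and pink look-alikes stand around the rack, and the leg hole is at about (416,310). The stubby ash tool in the middle hole best fits the pin, because it is the fattest. I'll confirm that in a crop.

```bash
python3 - <<'E'
import cv2,numpy as np
a=cv2.imread("scene_raw0.png")[140:265,130:290];b=cv2.imread("side_raw0.png")[185:325,200:340]
a=cv2.resize(a,(512,400),interpolation=cv2.INTER_CUBIC)[:, :400];b=cv2.resize(b,(400,400),interpolation=cv2.INTER_CUBIC)
l=cv2.imread("scene_raw0.png")[180:260,235:365];l=cv2.resize(l,(325,200),interpolation=cv2.INTER_CUBIC)
l2=cv2.imread("side_raw0.png")[130:230,250:360];l2=cv2.resize(l2,(220,200),interpolation=cv2.INTER_CUBIC)
can=np.zeros((600,800,3),np.uint8);can[:400,:400]=a;can[:400,400:]=b;can[400:,:325]=l;can[400:,400:620]=l2
cv2.imwrite("pics/crop1.png",can)
E
```

```text
(no output)
```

View pics/crop1.png

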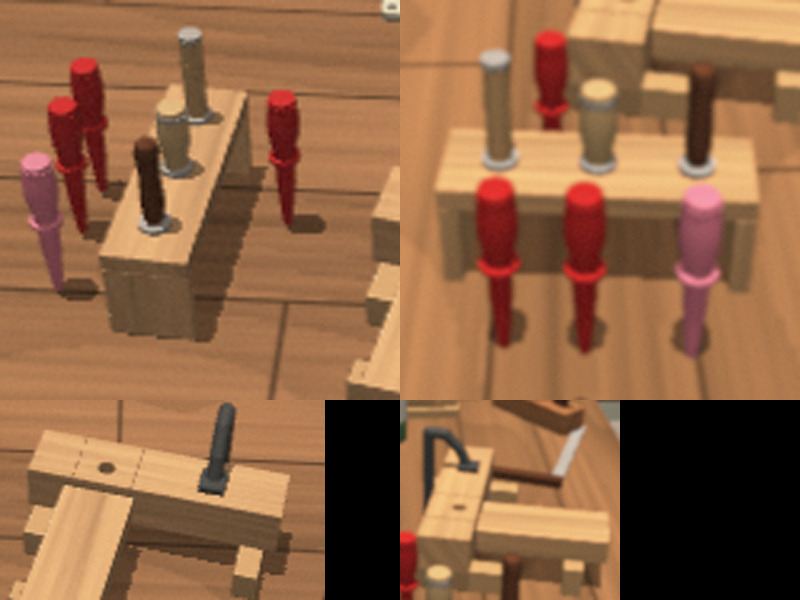

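The crop confirms the middle ash tool as the pin: it has the fattest handle, with a hoop near its butt. Its collar is at scene (185,192) and its butt at (184,172). The slim one with the steel-capped end is the chisel, and the dark one is the rasp. Next I'll measure.

```bash
cat > h.py <<'E'
import numpy as np,cv2
def cal(n):
    d=np.load(f"{n}_cal.npz");return d["K"],d["T"]
def ray(K,T,uv,z):
    d=T[:3,:3].T@np.linalg.inv(K)@np.array([uv[0],uv[1],1.]);c=-T[:3,:3].T@T[:3,3]
    return c+d*(z-c[2])/d[2]
def proj(K,T,p):
    q=K@(T[:3,:3]@np.asarray(p)+T[:3,3]);return q[:2]/q[2]
def tri(obs):
    A=np.zeros((3,3));b=np.zeros(3)
    for K,T,uv in obs:
        d=T[:3,:3].T@np.linalg.inv(K)@np.array([uv[0],uv[1],1.]);d/=np.linalg.norm(d);c=-T[:3,:3].T@T[:3,3]
        M=np.eye(3)-np.outer(d,d);A+=M;b+=M@c
    return np.linalg.solve(A,b)
E
python3 - <<'E'
from h import *
def blob(im,x0,y0,x1,y1,f):
    m=f(im[y0:y1,x0:x1].astype(int)).astype(np.uint8);n,l,s,c=cv2.connectedComponentsWithStats(m)
    i=1+np.argmax(s[1:,4]);return c[i]+[x0,y0],s[i]
S=cv2.imread("scene_raw0.png");D=cv2.imread("side_raw0.png")
g=lambda a:cv2.cvtColor(a.astype(np.uint8),cv2.COLOR_BGR2GRAY)
for n,im,b in(("scene",S,(268,200,288,214)),("side",D,(272,178,288,190))):
    K,T=cal(n);print(g(im[b[1]:b[3],b[0]:b[2]]))
    c,s=blob(im,*b,lambda a:g(a)<90);print("hole",n,c,s,ray(K,T,c,.1))
for n,pts in(("scene",{"butt":(184.4,171.9,.185),"collar":(185,192.5,.108)}),("side",{"butt":(270,215.8,.185),"collar":(269.3,242.8,.108)})):
    K,T=cal(n)
    for k,(u,v,z) in pts.items(): print(n,k,ray(K,T,(u,v),z).round(4))
KS,TS=cal("scene")
# leg top corners & rack corners from crop
for k,(u,v,z) in {"legA":(43/2.5+235,432-400,.1),"legB":(28,470-400,.1),"legC":(290,478-400,.1),"legD":(271,523-400,.1)}.items():
    if k=="legA":v=32
    uu=(43 if k=="legA" else u)/2.5+235;print(k,ray(KS,TS,(uu,v/2.5+180),z).round(4))
for k,(u,v) in {"rackFL":(103,255),"rackFR":(190,262),"rackBR":(247,92),"rackBL":(178,88)}.items(): print(k,ray(KS,TS,(u/3.2+130,v/3.2+140),.105).round(4))
E
```

```text
[[180 181 182 185 188 190 192 192 195 193 196 195 196 195 193 194 192 191
  190 191]
 [177 178 180 178 180 180 182 186 187 189 191 192 194 193 193 194 195 197
  195 197]
 [180 181 181 181 179 178 179 180 182 184 183 184 187 189 191 192 194 193
  192 193]
 [183 185 187 184 184 181 177 176 178 179 179 179 182 181 185 185 185 185
  187 187]
 [191 191 192 190 190 187 188 185 175 174 174 175 180 180 181 184 184 185
  184 184]
 [188 188 188 191 192 190 175 121  92  89  93 119 162 184 181 182 180 181
  183 182]
 [184 184 179 178 181 176 137  83  79  78  82  80 119 187 193 190 189 188
  184 182]
 [188 186 186 186 184 176 114  78  78  80  81  79  97 152 193 194 197 196
  193 192]
 [189 189 188 187 186 181 159  80  79  83  81  83 121 179 181 185 187 190
  191 195]
 [187 189 189 187 188 188 186 177 154 133 135 151 185 186 183 180 178 182
  183 184]
 [184 183 182 183 186 186 188 190 188 186 191 187 190 188 187 190 188 189
  186 185]
 [166 184 188 184 187 186 184 184 186 188 187 189 190 189 191 189 185 188
  187 182]
 [ 92  99 123 146 162 169 186 188 189 187 186 185 186 186 187 188 189 190
  189 
[... 531 characters left out ...]
3 112 110 114 120 146 178 195 200 199 197]
 [195 192 190 186 168 139 126 121 123 134 153 181 196 202 199 195]
 [192 192 191 194 190 180 170 167 165 172 183 192 199 200 198 192]
 [190 191 193 198 198 199 196 190 191 191 198 200 200 197 196 189]
 [185 189 193 197 201 200 199 196 196 198 199 202 198 199 195 182]
 [178 183 188 195 195 195 193 192 193 195 196 197 197 195 193 174]
 [183 182 183 189 191 187 183 186 187 191 188 189 191 190 183 159]]Traceback (most recent call last):
  File "<stdin>", line 9, in <module>
  File "<stdin>", line 4, in blob
    return _wrapfunc(a, 'argmax', axis=axis, out=out, **kwds)
    return bound(*args, **kwds)
ValueError: attempt to get argmax of an empty sequence
```

```bash
python3 - <<'E'
from h import *
S=cv2.imread("scene_raw0.png",0).astype(float);D=cv2.imread("side_raw0.png",0).astype(float)
obs=[]
for n,im,(x0,y0,x1,y1) in(("scene",S,(271,203,285,211)),("side",D,(274,181,286,187))):
    K,T=cal(n);w=np.clip(178-im[y0:y1,x0:x1],0,95);yy,xx=np.mgrid[y0:y1,x0:x1]
    c=((w*xx).sum()/w.sum(),(w*yy).sum()/w.sum());obs.append((K,T,c));print("hole",n,c,ray(K,T,c,.1).round(4))
print("tri hole",tri(obs).round(4))
oc={}
for n,pts in(("scene",{"butt":(184.4,171.9,.185),"collar":(185,192.5,.108)}),("side",{"butt":(270,215.8,.185),"collar":(269.3,242.8,.108)})):
    K,T=cal(n)
    for k,(u,v,z) in pts.items(): print(n,k,ray(K,T,(u,v),z).round(4));oc.setdefault(k,[]).append((K,T,(u,v)))
for k in oc:print("tri",k,tri(oc[k]).round(4))
K,T=cal("scene")
for k,(u,v) in {"legA":(43,32),"legB":(28,70),"legC":(290,78),"legD":(271,123)}.items():print(k,ray(K,T,(u/2.5+235,v/2.5+180),.1).round(4))
for k,(u,v) in {"FL":(103,255),"FR":(190,262),"BR":(247,92),"BL":(178,88)}.items(): print(k,ray(K,T,(u/3.2+130,v/3.2+140),.105).round(4))
# red tools near path: base points
for k,(u,v) in {"redR tip":(290,224),"redL2 tip":(84,230),"redL1 tip":(105,188),"pink tip":(60,290)}.items(): print(k,ray(K,T,(u/3.2+130,v/3.2+140),0).round(3))
print("red top",ray(K,T,(283/3.2+130,100/3.2+140),.17).round(3))
E
```

```text
hole scene (np.float64(277.1732821169441), np.float64(206.7417840375587)) [0.5587 0.0249 0.1   ]
hole side (np.float64(279.1129807692308), np.float64(183.2752403846154)) [0.5634 0.0288 0.1   ]
tri hole [0.5627 0.0246 0.1029]
scene butt [ 0.5086 -0.2717  0.185 ]
scene collar [ 0.5186 -0.2747  0.108 ]
side butt [ 0.5215 -0.2729  0.185 ]
side collar [ 0.5201 -0.2781  0.108 ]
tri butt [ 0.5188 -0.2719  0.1884]
tri collar [ 0.5193 -0.2754  0.1071]
legA [ 0.4963 -0.0583  0.1   ]
legB [ 0.571  -0.0725  0.1   ]
legC [0.5643 0.257  0.1   ]
legD [0.6463 0.2268 0.1   ]
FL [ 0.6459 -0.3232  0.105 ]
FR [ 0.65   -0.2393  0.105 ]
BR [ 0.3854 -0.2206  0.105 ]
BL [ 0.3835 -0.2956  0.105 ]
redR tip [ 0.478 -0.168  0.   ]
redL2 tip [ 0.501 -0.385  0.   ]
redL1 tip [ 0.433 -0.377  0.   ]
pink tip [ 0.592 -0.391  0.   ]
red top [ 0.479 -0.168  0.17 ]
```

Call:
play_rows:
  motion:
    - {"fingers": -1,"translation": [-1.3,1.1,-2],"roll": -1}
    - {"fingers": -1,"translation": [-4,3.5,-4],"roll": -3}
    - {"fingers": -1,"translation": [-7,6.2,-5.5],"roll": -5}
    - {"fingers": -1,"translation": [-10,8.9,-5.5],"roll": -7}
    - {"fingers": -1,"translation": [-13,11.5,-5.5],"roll": -9}
    - {"fingers": -1,"translation": [-16,14.2,-5.5],"roll": -9}
    - {"fingers": -1,"translation": [-19,16.9,-5.5],"roll": -9}
    - {"fingers": -1,"translation": [-22,19.5,-5.5],"roll": -9}
    - {"fingers": -1,"translation": [-25,22.2,-5.5],"roll": -9}
    - {"fingers": -1,"translation": [-28,24.9,-5.5],"roll": -9}
    - {"fingers": -1,"translation": [-31,27.5,-5.5],"roll": -9}
    - {"fingers": -1,"translation": [-34,30.2,-5.5],"roll": -9}
    - {"fingers": -1,"translation": [-37,32.9,-5.5],"roll": -9}
    - {"fingers": -1,"translation": [-40,35.5,-5.5],"roll": -9}
    - {"fingers": -1,"translation": [-43,38.2,-5.5],"roll": -9}
    - {"fingers": -1,"translation": [-46,40.9,-5.5],"roll": -9}
    - {"fingers": -1,"translation": [-49,43.5,-5.5],"roll": -9}
    - {"fingers": -1,"translation": [-52,46.2,-5.5],"roll": -9}
    - {"fingers": -1,"translation": [-55,48.9,-5.5],"roll": -9}
    - {"fingers": -1,"translation": [-58,51.5,-5.5],"roll": -9}

```text
clock: 1.77
eef_pos: [0.4808, -0.204, 0.2997]
tool_rot: [0.737, 0.676, -0.0, -0.0]
ft_force: [0.7, 0.2, -0.1]
grip_width: 0.0855
```

Call:
play_rows:
  motion:
    - {"fingers": -1,"translation": [-3,2,0],"roll": 0}
    - {"fingers": -1,"translation": [-5.5,3.6,0],"roll": 0}
    - {"fingers": -1,"translation": [-6.7,4.3,0],"roll": 0}
    - {"fingers": -1,"translation": [-6.7,4.3,0],"roll": 0}
    - {"fingers": -1,"translation": [-6.7,4.3,0],"roll": 0}

```text
clock: 2.18
eef_pos: [0.5172, -0.2728, 0.299]
tool_rot: [0.738, 0.675, -0.0, -0.001]
ft_force: [0.2, 0.6, 0.0]
grip_width: 0.0855
```

```bash
cat > snap.py <<'E'
import sys;from workcell import bot;import cv2,numpy as np
n,out=sys.argv[1:3];c=bot.camera(n);cv2.imwrite(out+"_raw.png",c["pixels"][:,:,::-1])
np.savez(out+"_cal.npz",K=c["intrinsics"],T=c["world_to_cam"])
im=c["pixels"][:,:,::-1]
if len(sys.argv)>3:
    a=[int(v) for v in sys.argv[3:7]];im=im[a[1]:a[3],a[0]:a[2]]
s=min(800/im.shape[1],600/im.shape[0]);cv2.imwrite("pics/"+out+".png",cv2.resize(im,None,fx=s,fy=s,interpolation=cv2.INTER_CUBIC));o=bot.get_obs();print(o["clock"],o["eef_pos"],o["ft_force"],np.round(o["joint_pos"],2))
E
python3 snap.py wrist w1
```

```text
2.2333 [ 0.51699937 -0.27198649  0.29953626] [ 0.16995408  0.16318563 -0.34580728] [-0.48  0.4   0.37  1.54  0.   -0.4 ]
```

View pics/w1.png

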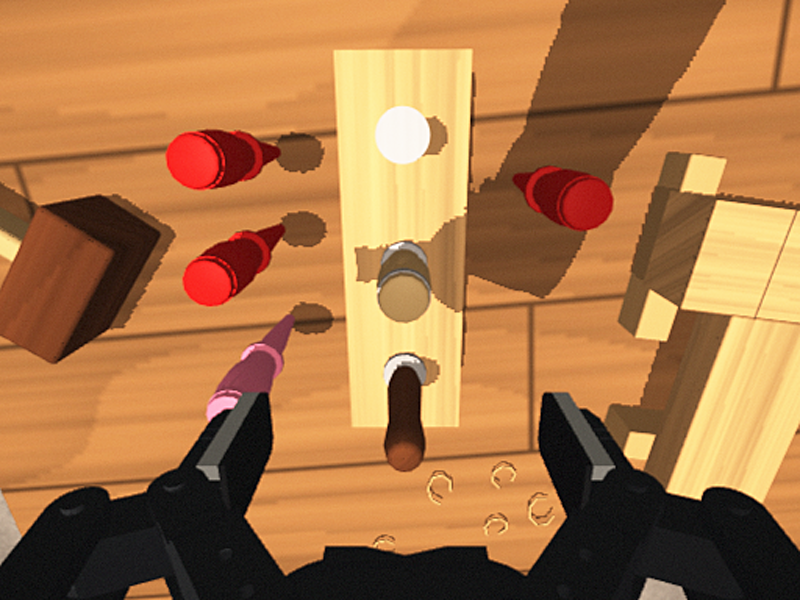

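The wrist view shows the rack end-on, with the pin butt at (404,297) in the middle hole and the dark rasp at (404,450). The red and pink look-alikes are clear to the sides. Next: refine the pin position and rack yaw.

```bash
python3 - <<'E'
from h import *
K,T=cal("w1");s=1.5625
im=cv2.imread("w1_raw.png")
q=lambda u,v,z:ray(K,T,(u/s-.2,v/s-.2),z).round(4)
print("butt",q(404,297,.185),"collar",q(404,258,.108))
c=[q(*p,.105) for p in((334,50),(472,49),(459,427),(352,427))];print("rack",c,np.mean(c,0))
print("pin collar bottom arc y~278: ")
print("red right top",q(588,203,.17),"rasp end",q(404,453,.2),"chisel",q(402,135,.2))
E
```

```text
butt [ 0.5162 -0.2724  0.185 ] collar [ 0.5137 -0.2722  0.108 ]
rack [array([ 0.3801, -0.3035,  0.105 ]), array([ 0.3869, -0.2192,  0.105 ]), array([ 0.6566, -0.2407,  0.105 ]), array([ 0.649 , -0.3259,  0.105 ])] [ 0.51815  -0.272325  0.105   ]
pin collar bottom arc y~278: 
red right top [ 0.4765 -0.1689  0.17  ] rasp end [ 0.6057 -0.2804  0.2   ] chisel [ 0.4332 -0.266   0.2   ]
```

Call:
play_rows:
  motion:
    - {"fingers": -1,"translation": [0,0,1.5],"roll": 0}
    - {"fingers": -1,"translation": [0,0,4.5],"roll": 0}
    - {"fingers": -1,"translation": [0,0,7.5],"roll": 0}
    - {"fingers": -1,"translation": [0,0,10.5],"roll": 0}
    - {"fingers": -1,"translation": [0,0,13],"roll": 0}
    - {"fingers": -1,"translation": [0,0,14.8],"roll": 0}
    - {"fingers": -1,"translation": [0,0,15.6],"roll": 0}
    - {"fingers": -1,"translation": [0,0,15.6],"roll": 0}
    - {"fingers": 0,"translation": [0,0,15.6],"roll": 0}
    - {"fingers": 0.3,"translation": [0,0,15.6],"roll": 0}
    - {"fingers": 1,"translation": [0,0,15.6],"roll": 0}
    - {"fingers": 1,"translation": [0,0,15.6],"roll": 0}
    - {"fingers": 1,"translation": [0,0,15.6],"roll": 0}
    - {"fingers": 1,"translation": [0,0,15.6],"roll": 0}
    - {"fingers": 1,"translation": [0,0,15.6],"roll": 0}
    - {"fingers": 1,"translation": [0,0,15.6],"roll": 0}

```text
clock: 3.57
eef_pos: [0.5182, -0.2729, 0.1458]
tool_rot: [0.737, 0.676, 0.0, 0.001]
ft_force: [-0.5, 0.6, 6.2]
grip_width: 0.0312
```

Call:
play_rows:
  motion:
    - {"fingers": 1,"translation": [0,0,-1],"roll": 0}
    - {"fingers": 1,"translation": [0,0,-3],"roll": 0}
    - {"fingers": 1,"translation": [0,0,-5.5],"roll": 0}
    - {"fingers": 1,"translation": [0,0,-8],"roll": 0}
    - {"fingers": 1,"translation": [0,0,-10.5],"roll": 0}
    - {"fingers": 1,"translation": [0,0,-13],"roll": 0}
    - {"fingers": 1,"translation": [0,0,-15],"roll": 0}
    - {"fingers": 1,"translation": [0,0,-16],"roll": 0}
    - {"fingers": 1,"translation": [0,0,-16],"roll": 0}

```text
clock: 4.32
eef_pos: [0.5183, -0.2729, 0.3074]
tool_rot: [0.737, 0.676, 0.001, 0.002]
ft_force: [-0.4, 0.0, -2.2]
grip_width: 0.0306
```

```bash
python3 snap.py side s1 150 30 400 220; python3 - <<'E'
from h import *
K,T=cal("w1");R=np.array([[.0862,.9964,0],[.9964,-.0862,0],[0,0,-1]]).T
c=-T[:3,:3].T@T[:3,3];print("cam in tool frame",R.T@(c-np.array([.517,-.272,.2995])),"fwd",R.T@T[2,:3],K[0])
E
```

```text
4.3667 [ 0.51784944 -0.2726044   0.30541608] [ 0.2640244   0.39702085 -2.51436562] [-0.48  0.4   0.39  1.55  0.   -0.4 ]
cam in tool frame [-0.00027565 -0.08333253 -0.12837435] fwd [0.00161899 0.32471422 0.94582436] [301.51712299   0.         259.1279393 ]
```

View pics/s1.png

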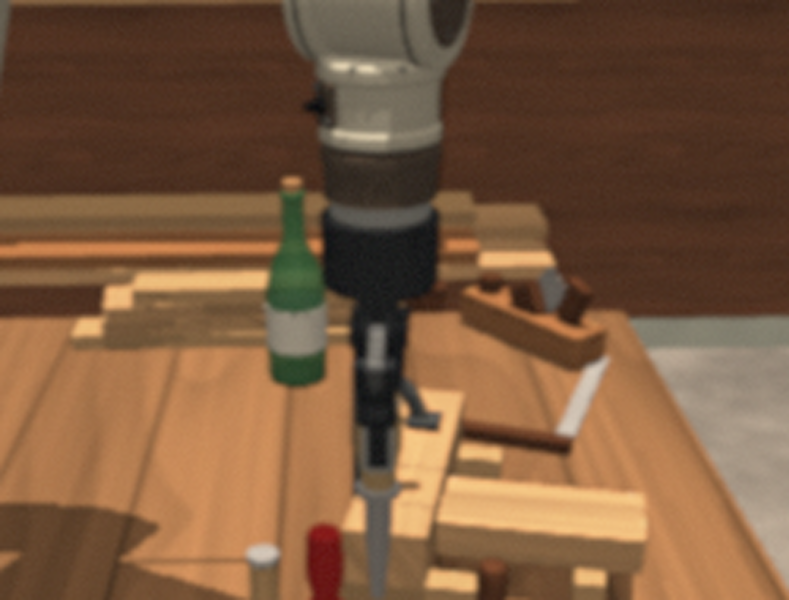

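The side view shows the pin hanging plumb in the jaws, collar at (380,490) and point at (378,595). Next I'll put the wrist camera straight above the leg hole.

Call:
play_rows:
  motion:
    - {"fingers": 1,"translation": [1,0.4,-0.5],"roll": 0}
    - {"fingers": 1,"translation": [3.5,1.2,-1],"roll": 0}
    - {"fingers": 1,"translation": [6.5,2.2,-1],"roll": 0}
    - {"fingers": 1,"translation": [10,3.3,-1],"roll": 0}
    - {"fingers": 1,"translation": [13.5,4.5,-1],"roll": 0}
    - {"fingers": 1,"translation": [17,5.7,-1],"roll": 0}
    - {"fingers": 1,"translation": [20.5,6.9,-0.5],"roll": 0}
    - {"fingers": 1,"translation": [24,8.1,0.5],"roll": 0}
    - {"fingers": 1,"translation": [27,9.1,1.5],"roll": 0}
    - {"fingers": 1,"translation": [29,9.8,2.2],"roll": 0}
    - {"fingers": 1,"translation": [30,10.1,2.5],"roll": 0}
    - {"fingers": 1,"translation": [30,10.1,2.5],"roll": 0}
    - {"fingers": 1,"translation": [30,10.1,2.5],"roll": 0}
    - {"fingers": 1,"translation": [30,10.1,2.5],"roll": 0}

```text
clock: 5.53
eef_pos: [0.6437, 0.0165, 0.2796]
tool_rot: [0.738, 0.675, -0.0, 0.0]
ft_force: [0.6, 0.2, -2.2]
grip_width: 0.0305
```

```bash
python3 snap.py wrist w2; python3 - <<'E'
from h import *
K,T=cal("w2");u=proj(K,T,(.5615,.025,.1));print(u,"cam",-T[:3,:3].T@T[:3,3])
im=cv2.imread("w2_raw.png");x,y=u.astype(int);x0,y0=max(0,x-30),max(0,y-30)
c=im[y0:y0+60,x0:x0+60];print(x0,y0)
c2=np.clip(c.astype(float)*2.2,0,255).astype(np.uint8)
a=cv2.resize(im,(533,400));b=cv2.resize(c,(400,400),interpolation=cv2.INTER_CUBIC);d=cv2.resize(c2,(400,400),interpolation=cv2.INTER_NEAREST)
cv2.imwrite("pics/w2b.png",np.hstack([b,d]))
np.set_printoptions(linewidth=250)
E
```

```text
5.5833 [0.64383098 0.01611859 0.28001995] [-0.18765063 -0.64969516 -2.22060761] [ 0.03  0.54  0.53  1.57 -0.    0.11]
[259.80600862  87.82641962] cam [0.56028016 0.02442879 0.40832832]
229 57
```

View pics/w2b.png

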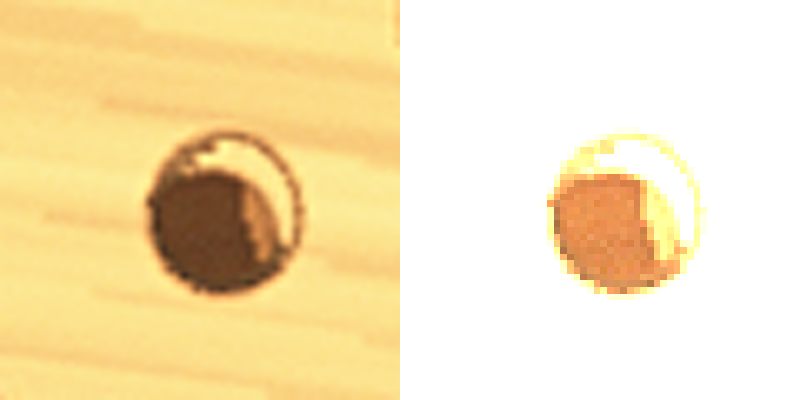

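The close-up shows the mouth centred at (226,213) in the crop. A lit tenon crescent lies at its upper right, and the tenon hole's rim fits a centre of about (209,246). So the tenon hole is off towards the rail and somewhat to world -y.

```bash
python3 - <<'E'
from h import *
K,T=cal("w2");f=lambda x,y,z:ray(K,T,((x+.5)/6.667-.5+229,(y+.5)/6.667-.5+57),z)
m=f(226,213,.1);t=f(209,246,.08)
im=cv2.imread("w2_raw.png")
a=np.deg2rad(-13);X=np.array([np.cos(a),np.sin(a)]);Y=np.array([-X[1],X[0]])
d=(t-m)[:2];print("mouth",m.round(4),"tenon",t.round(4),"off leg x,y",d@X*1e3,d@Y*1e3)
# leg shoulder edge direction from gray edges
g=cv2.GaussianBlur(cv2.cvtColor(im,cv2.COLOR_BGR2GRAY),(3,3),0)
L=cv2.HoughLinesP(cv2.Canny(g,60,150),1,np.pi/720,40,minLineLength=60,maxLineGap=6)
for l in L[:,0][:14]:
    p,q=ray(K,T,l[:2],.1),ray(K,T,l[2:],.1);v=(q-p)[:2];print(l,round(np.linalg.norm(v),3),"heading",round(np.degrees(np.arctan2(v[1],v[0]))%180,1),"dist to mouth",round(abs(np.cross(v/np.linalg.norm(v),m[:2]-p[:2])),4))
E
```

```text
mouth [0.5624 0.0275 0.1   ] tenon [0.5671 0.0247 0.08  ] off leg x,y 5.26309529122626 -1.699142922333981
[  0 251 191 236] 0.224 heading 90.0 dist to mouth 0.1518
[217  24 431  55] 0.201 heading 77.6 dist to mouth 0.0497
[ 20 383 136 291] 0.237 heading 125.1 dist to mouth 0.0803
[211 115 374 135] 0.166 heading 78.1 dist to mouth 0.0309
[296 231 435 220] 0.156 heading 90.0 dist to mouth 0.1558
[409 312 511 304] 0.125 heading 90.6 dist to mouth 0.2827
[379 289 498 382] 0.24 heading 45.3 dist to mouth 0.0867
[ 33 252 169 241] 0.16 heading 90.1 dist to mouth 0.1555
[ 80 134 185 124] 0.108 heading 90.3 dist to mouth 0.0264
[352 223 437 216] 0.094 heading 90.2 dist to mouth 0.1517
[412 314 506 308] 0.116 heading 89.5 dist to mouth 0.2832
[439 229 494 128] 0.118 heading 158.4 dist to mouth 0.2349
[297 129 311  39] 0.083 heading 168.3 dist to mouth 0.0393
[455 232 511 132] 0.117 heading 158.7 dist to mouth 0.2537<stdin>:11: DeprecationWarning: Arrays of 2-dimensional vectors are deprecated. Use arrays of 3-dimensional vectors instead. (deprecated in NumPy 2.0)
```

Call:
play_rows:
  motion:
    - {"fingers": 1,"translation": [0,-1,0],"roll": 0}
    - {"fingers": 1,"translation": [0.1,-3,0],"roll": 0}
    - {"fingers": 1,"translation": [0.2,-5.5,0],"roll": 0}
    - {"fingers": 1,"translation": [0.3,-7.3,0.5],"roll": 0}
    - {"fingers": 1,"translation": [0.3,-8,1.5],"roll": 0}
    - {"fingers": 1,"translation": [0.3,-8,2.5],"roll": 0}
    - {"fingers": 1,"translation": [0.3,-8,3],"roll": 0}
    - {"fingers": 1,"translation": [0.3,-8,3],"roll": 0}
    - {"fingers": 1,"translation": [0.3,-8,3],"roll": 0}
    - {"fingers": 1,"translation": [0.3,-8,3],"roll": 0}

```text
clock: 6.42
eef_pos: [0.5655, 0.0272, 0.2495]
tool_rot: [0.737, 0.676, 0.0, 0.0]
ft_force: [-0.2, 0.3, -1.3]
grip_width: 0.0304
```

```bash
python3 snap.py wrist w3; python3 - <<'E'
from workcell import bot
import cv2,numpy as np
from h import *
K,T=cal("w3");P=bot.get_obs()["eef_pos"]
print("tip pred",proj(K,T,P-[0,0,.131]),"collar pred",proj(K,T,P-[0,0,.041]),"hole pred",proj(K,T,(.5624,.0275,.1)))
im=cv2.imread("w3_raw.png")[100:250,185:335]
c=bot.camera("scene");s=c["pixels"][150:230,240:320,::-1];np.savez("s3_cal.npz",K=c["intrinsics"],T=c["world_to_cam"])
d=bot.camera("side");e=d["pixels"][140:200,240:320,::-1]
r=lambda i,w,h:cv2.resize(i,(w,h),interpolation=cv2.INTER_CUBIC)
cv2.imwrite("pics/c3.png",np.hstack([r(im,480,480),np.vstack([r(s,320,320),r(e,320,160)])]))
E
```

```text
6.4667 [0.56547838 0.02739468 0.24953532] [-0.40588809  0.32006457 -2.35697078] [ 0.05  0.37  0.2   1.4  -0.    0.14]
tip pred [258.44044539 184.43449346] collar pred [258.24757264 228.90726512] hole pred [258.29503875 175.43919987]
```

View pics/c3.png

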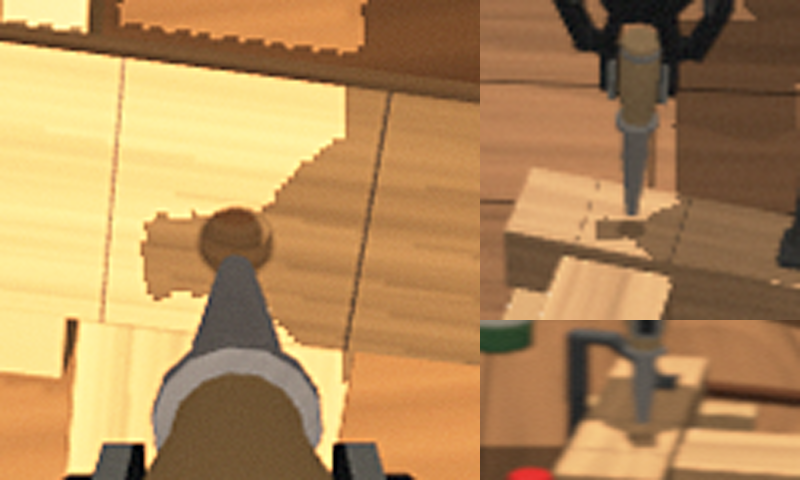

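The pin point sits over the hole: tip at about (258,185) raw against a predicted (258.4,184.4), mouth at about (258.6,176) against a predicted (258.3,175.4). I'll feel downwards in short steps.

Call:
play_rows:
  motion:
    - {"fingers": 1,"translation": [-0.1,0,0.3],"roll": 0}
    - {"fingers": 1,"translation": [-0.1,0,0.8],"roll": 0}
    - {"fingers": 1,"translation": [-0.1,0,1.3],"roll": 0}
    - {"fingers": 1,"translation": [-0.1,0,1.8],"roll": 0}
    - {"fingers": 1,"translation": [-0.1,0,2.3],"roll": 0}
    - {"fingers": 1,"translation": [-0.1,0,2.8],"roll": 0}
    - {"fingers": 1,"translation": [-0.1,0,3.2],"roll": 0}
    - {"fingers": 1,"translation": [-0.1,0,3.4],"roll": 0}
    - {"fingers": 1,"translation": [-0.1,0,3.4],"roll": 0}

```text
clock: 7.32
eef_pos: [0.5642, 0.0266, 0.2145]
tool_rot: [0.737, 0.676, -0.0, -0.0]
ft_force: [-0.3, 0.6, -2.7]
grip_width: 0.0306
```

Call:
play_rows:
  motion:
    - {"fingers": 1,"translation": [0,0,0.2],"roll": 0}
    - {"fingers": 1,"translation": [0,0,0.4],"roll": 0}
    - {"fingers": 1,"translation": [0,0,0.6],"roll": 0}
    - {"fingers": 1,"translation": [0,0,0.8],"roll": 0}
    - {"fingers": 1,"translation": [0,0,0.8],"roll": 0}

```text
clock: 7.73
eef_pos: [0.5643, 0.0266, 0.2069]
tool_rot: [0.737, 0.676, -0.0, -0.0]
ft_force: [0.2, -0.2, -2.1]
grip_width: 0.0309
```

Call:
play_rows:
  motion:
    - {"fingers": 1,"translation": [0,0,0.3],"roll": 0}
    - {"fingers": 1,"translation": [0,-0.05,0.6],"roll": 0}
    - {"fingers": 1,"translation": [0,-0.1,0.9],"roll": 0}
    - {"fingers": 1,"translation": [0,-0.1,1.2],"roll": 0}
    - {"fingers": 1,"translation": [0,-0.1,1.2],"roll": 0}

```text
clock: 8.15
eef_pos: [0.5631, 0.0267, 0.1944]
tool_rot: [0.737, 0.676, -0.001, -0.0]
ft_force: [0.6, 0.3, -2.2]
grip_width: 0.0309
```

Call:
play_rows:
  motion:
    - {"fingers": 1,"translation": [0,0,0.3],"roll": 0}
    - {"fingers": 1,"translation": [0.05,-0.05,0.6],"roll": 0}
    - {"fingers": 1,"translation": [0.05,-0.1,0.9],"roll": 0}
    - {"fingers": 1,"translation": [0.05,-0.1,1.2],"roll": 0}
    - {"fingers": 1,"translation": [0.05,-0.1,1.2],"roll": 0}

```text
clock: 8.57
eef_pos: [0.5631, 0.0269, 0.1829]
tool_rot: [0.737, 0.676, 0.0, 0.001]
ft_force: [2.9, -1.4, -3.2]
grip_width: 0.0307
```

Call:
play_rows:
  motion:
    - {"fingers": 1,"translation": [0,0,0.2],"roll": 0}
    - {"fingers": 1,"translation": [0,0,0.4],"roll": 0}
    - {"fingers": 1,"translation": [0,-0.05,0.6],"roll": 0}
    - {"fingers": 1,"translation": [0,-0.05,0.8],"roll": 0}
    - {"fingers": 1,"translation": [0,-0.05,1.0],"roll": 0}
    - {"fingers": 1,"translation": [0,-0.05,1.0],"roll": 0}

```text
clock: 9.07
eef_pos: [0.5631, 0.0268, 0.1736]
tool_rot: [0.737, 0.676, 0.001, 0.001]
ft_force: [4.4, -3.1, -1.4]
grip_width: 0.0309
```

Call:
play_rows:
  motion:
    - {"fingers": 1,"translation": [0,0,0.2],"roll": 0}
    - {"fingers": 1,"translation": [0,0,0.4],"roll": 0}
    - {"fingers": 1,"translation": [0,0,0.6],"roll": 0}
    - {"fingers": 1,"translation": [0,0,0.8],"roll": 0}
    - {"fingers": 1,"translation": [0,0,1.0],"roll": 0}
    - {"fingers": 1,"translation": [0,0,1.0],"roll": 0}

```text
clock: 9.57
eef_pos: [0.563, 0.0269, 0.1648]
tool_rot: [0.737, 0.676, 0.001, 0.001]
ft_force: [3.0, -3.6, 5.2]
grip_width: 0.0309
```

Call:
play_rows:
  motion:
    - {"fingers": 1,"translation": [-0.05,0,0.2],"roll": 0}
    - {"fingers": 1,"translation": [-0.05,0,0.4],"roll": 0}
    - {"fingers": 1,"translation": [-0.05,0,0.6],"roll": 0}
    - {"fingers": 1,"translation": [-0.05,0,0.8],"roll": 0}
    - {"fingers": 1,"translation": [-0.05,0,0.8],"roll": 0}

```text
clock: 9.98
eef_pos: [0.5631, 0.0268, 0.1571]
tool_rot: [0.737, 0.676, 0.001, 0.001]
ft_force: [2.0, -1.8, 6.1]
grip_width: 0.0307
```

Call:
play_rows:
  motion:
    - {"fingers": 1,"translation": [0,0,0.2],"roll": 0}
    - {"fingers": 1,"translation": [0,0,0.4],"roll": 0}
    - {"fingers": 1,"translation": [0,0,0.6],"roll": 0}
    - {"fingers": 1,"translation": [0,0,0.8],"roll": 0}
    - {"fingers": 1,"translation": [0,0,0.8],"roll": 0}

```text
clock: 10.4
eef_pos: [0.5632, 0.0267, 0.1489]
tool_rot: [0.737, 0.676, 0.001, 0.001]
ft_force: [2.5, -2.8, 5.3]
grip_width: 0.0309
```

Call:
play_rows:
  motion:
    - {"fingers": 1,"translation": [0,0,0.2],"roll": 0}
    - {"fingers": 1,"translation": [0,0,0.4],"roll": 0}
    - {"fingers": 1,"translation": [0,0,0.6],"roll": 0}
    - {"fingers": 1,"translation": [0,0,0.6],"roll": 0}

```text
clock: 10.73
eef_pos: [0.5632, 0.0267, 0.1429]
tool_rot: [0.737, 0.676, 0.001, 0.001]
ft_force: [2.2, -2.8, 5.3]
grip_width: 0.0308
```

Call:
play_rows:
  motion:
    - {"fingers": 1,"translation": [0,0,0.2],"roll": 0}
    - {"fingers": 1,"translation": [0,0,0.4],"roll": 0}
    - {"fingers": 1,"translation": [0,0,0.4],"roll": 0}

```text
clock: 10.98
eef_pos: [0.5635, 0.0266, 0.1407]
tool_rot: [0.737, 0.676, 0.002, 0.002]
ft_force: [-1.2, -3.5, 15.6]
grip_width: 0.0309
```

Call:
play_rows:
  motion:
    - {"fingers": 1,"translation": [0,0,0.2],"roll": 0}
    - {"fingers": 1,"translation": [0,0,0.4],"roll": 0}
    - {"fingers": 1,"translation": [0,0,0.5],"roll": 0}
    - {"fingers": 1,"translation": [0,0,0.5],"roll": 0}

```text
clock: 11.32
eef_pos: [0.5638, 0.0266, 0.1406]
tool_rot: [0.737, 0.676, 0.003, 0.003]
ft_force: [-8.4, -3.4, 38.1]
grip_width: 0.031
```

```bash
python3 - <<'E'
from workcell import bot
import cv2,numpy as np
from h import *
S=bot.camera("scene")["pixels"][:,:,::-1];D=bot.camera("side")["pixels"][:,:,::-1];W=bot.camera("wrist")["pixels"][:,:,::-1]
cv2.imwrite("s4_raw.png",S);cv2.imwrite("d4_raw.png",D)
r=lambda i,w,h:cv2.resize(i,(w,h),interpolation=cv2.INTER_CUBIC)
cv2.imwrite("pics/c4.png",np.vstack([np.hstack([r(S[160:260,230:330],400,400),r(D[130:230,230:330],400,400)]),np.hstack([r(W[130:280,160:360],267,200),np.zeros((200,533,3),np.uint8)])]))
o=bot.get_obs();print(o["eef_pos"],o["ft_force"],o["ft_torque"])
E
```

```text
[0.56382528 0.02660667 0.14059097] [-8.56607164 -4.26046032 38.41217767] [-0.88964883  2.01190859 -0.0070376 ]
```

View pics/c4.png

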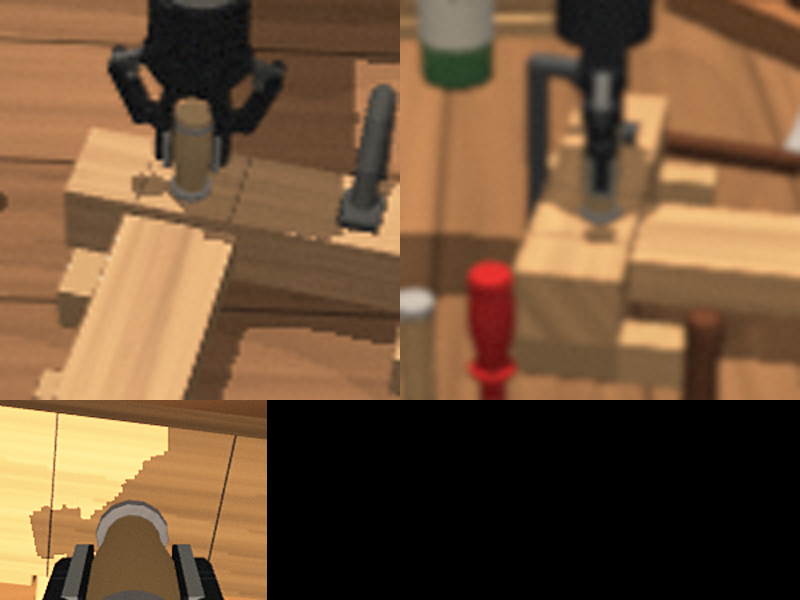

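The collar sits on the leg and the shoulder looks closed. The force rose from 16 to 38 N with no further travel, so the pin is seated. I'll take off the load and let go.

Call:
play_rows:
  motion:
    - {"fingers": 1,"translation": [0,0,-0.3],"roll": 0}
    - {"fingers": 1,"translation": [0,0,-0.6],"roll": 0}
    - {"fingers": 1,"translation": [0,0,-0.6],"roll": 0}

```text
clock: 11.72
eef_pos: [0.5634, 0.0267, 0.1408]
tool_rot: [0.737, 0.676, 0.002, 0.002]
ft_force: [0.6, -3.9, 12.9]
grip_width: 0.031
```

Call:
play_rows:
  motion:
    - {"fingers": 0.3,"translation": [0,0,0],"roll": 0}
    - {"fingers": -0.1,"translation": [0,0,0],"roll": 0}
    - {"fingers": -0.5,"translation": [0,0,0],"roll": 0}
    - {"fingers": -1,"translation": [0,0,0],"roll": 0}
    - {"fingers": -1,"translation": [0,0,0],"roll": 0}
    - {"fingers": -1,"translation": [0,0,0],"roll": 0}
    - {"fingers": -1,"translation": [0,0,0],"roll": 0}
    - {"fingers": -1,"translation": [0,0,0],"roll": 0}

```text
clock: 12.38
eef_pos: [0.5618, 0.027, 0.1379]
tool_rot: [0.737, 0.676, -0.0, -0.0]
ft_force: [0.4, 0.3, -0.2]
grip_width: 0.0854
```

Next: rise straight up and back off, then check that the pin holds.

Call:
play_rows:
  motion:
    - {"fingers": -1,"translation": [0,0,-1],"roll": 0}
    - {"fingers": -1,"translation": [0,0,-3],"roll": 0}
    - {"fingers": -1,"translation": [0,0,-6],"roll": 0}
    - {"fingers": -1,"translation": [0,0,-9],"roll": 0}
    - {"fingers": -1,"translation": [0,0,-12],"roll": 0}
    - {"fingers": -1,"translation": [0,-1.5,-15],"roll": 0}
    - {"fingers": -1,"translation": [0,-4,-17],"roll": 0}
    - {"fingers": -1,"translation": [0,-7,-18],"roll": 0}
    - {"fingers": -1,"translation": [0,-10,-18],"roll": 0}
    - {"fingers": -1,"translation": [0,-13,-18],"roll": 0}
    - {"fingers": -1,"translation": [0,-16,-18],"roll": 0}
    - {"fingers": -1,"translation": [0,-18,-18],"roll": 0}
    - {"fingers": -1,"translation": [0,-18,-18],"roll": 0}
    - {"fingers": -1,"translation": [0,-18,-18],"roll": 0}
    - {"fingers": -1,"translation": [0,-18,-18],"roll": 0}

```text
clock: 13.63
eef_pos: [0.3834, 0.0425, 0.3191]
tool_rot: [0.737, 0.676, 0.001, 0.001]
ft_force: [-0.1, -0.4, 0.4]
grip_width: 0.0852
```

```bash
python3 - <<'E'
from workcell import bot
import cv2,numpy as np
S=bot.camera("scene")["pixels"][:,:,::-1];D=bot.camera("side")["pixels"][:,:,::-1]
cv2.imwrite("s5_raw.png",S);cv2.imwrite("d5_raw.png",D)
r=lambda i,w,h:cv2.resize(i,(w,h),interpolation=cv2.INTER_CUBIC)
cv2.imwrite("pics/c5.png",np.vstack([np.hstack([r(S[160:240,240:320],400,400),r(D[130:210,240:320],400,400)]),np.hstack([r(S[100:292,0:512],533,200),np.zeros((200,267,3),np.uint8)])]))
for a,b,n in((cv2.imread("scene_raw0.png"),S,"scene"),(cv2.imread("side_raw0.png"),D,"side")):
  for (nm,box) in ({"scene":{"rack":(130,145,215,250),"mallet":(60,165,130,225),"bottle":(400,140,445,220)},"side":{"mallet":(240,325,315,384),"bottle":(230,85,258,155),"rack":(210,200,330,285)}}[n]).items():
    x0,y0,x1,y1=box;print(n,nm,np.mean(np.abs(a[y0:y1,x0:x1].astype(int)-b[y0:y1,x0:x1]).max(2)>60).round(4))
E
```

```text
scene rack 0.0205
scene mallet 0.0
scene bottle 0.0933
side mallet 0.0
side bottle 0.0
side rack 0.0248
```

View pics/c5.png

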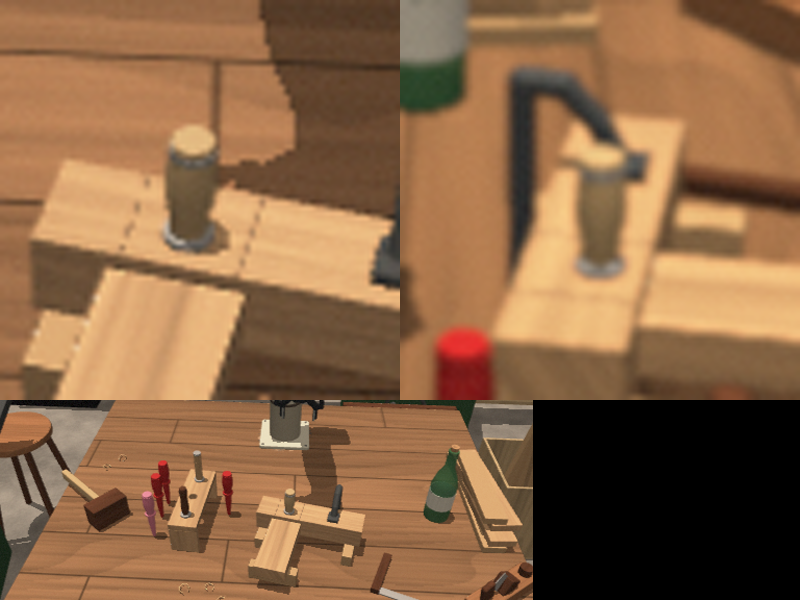

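```bash
python3 snap.py wrist w6; python3 - <<'E'
from h import *
a=cal("scene");b=cal("side")
B=tri([(*a,(278.5,187.9)),(*b,(280.5,161.3))]);C=tri([(*a,(277.9,207.3)),(*b,(280.1,183.3))]);print("butt",B,"collar",C)
K,T=cal("w6");print(proj(K,T,(.5624,.0275,.185)),proj(K,T,(.5624,.0275,.106)),proj(K,T,(.5624,.0275,.1)),[proj(K,T,np.array([.5624,.0275,.09])+.03*np.array([.978,-.208,0])+s*np.array([.208,.978,0])) for s in(-.05,.05)])
im=cv2.imread("w6_raw.png");u=proj(K,T,(.5624,.0275,.12)).astype(int);x,y=u
c=im[max(0,y-70):y+50,x-80:x+80];print(c.shape,max(0,y-70),x-80);cv2.imwrite("pics/w6b.png",cv2.resize(c,None,fx=5,fy=5,interpolation=cv2.INTER_CUBIC))
E
```

```text
13.7833 [0.38358984 0.04239086 0.31826333] [ 0.49948433 -0.37187733 -0.00803323] [ 0.11 -0.01 -0.09  1.49 -0.    0.2 ]
butt [0.56479952 0.02547236 0.18102089] collar [0.56552148 0.02661783 0.10232484]
[258.92568098 337.8864278 ] [258.91114614 291.9162269 ] [258.91025627 289.10178031] [array([221.6558307 , 298.52012955]), array([290.71580636, 305.52292197])]
(120, 160, 3) 228 178
```

View pics/w6b.png

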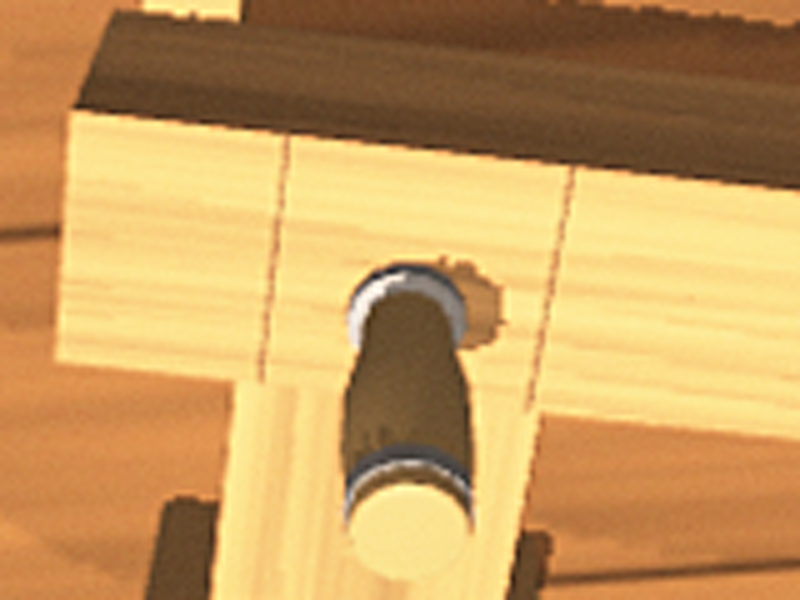

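The wrist view shows the collar flat on the leg (x 347–466, centre 406) and no gap at the shoulder. The butt is at (411,530), a little higher than a plumb pin at my estimated position would give, so I'll check that number.

```bash
python3 - <<'E'
from h import *
from scipy.optimize import least_squares
K,T=cal("w6");t=np.linspace(0,6.28,200)
def circ(x,y,z,r):
    P=np.array([proj(K,T,(x+r*np.cos(a),y+r*np.sin(a),z)) for a in t]);return np.array([P[:,0].min(),P[:,0].max(),P[:,1].min(),P[:,1].max()])
for z,r in((.1,.0165),(.106,.0165),(.185,.0140),(.185,.016)):
    print(z,r,((circ(.5624,.0275,z,r)-[178,178,228,228]+.5)*5).round(0))
f=lambda u,v,z:ray(K,T,((u+.5)/5-.5+178,(v+.5)/5-.5+228),z)
print("butt",f(411,530,.185))
# collar underside: far (top) edge v=263, extreme u 347,466
print(least_squares(lambda p:((circ(p[0],p[1],.1,.0165)-[178,178,228,228]+.5)*5)[:3]-[347,466,263],[.5624,.0275]).x)
E
```

```text
0.1 0.0165 [347. 467. 257. 358.]
0.106 0.0165 [346. 468. 271. 372.]
0.185 0.014 [344. 470. 502. 601.]
0.185 0.016 [335. 479. 494. 608.]
butt [0.55649591 0.0289786  0.185     ]
[0.56429844 0.02718426]
```

```bash
python3 - <<'E'
from h import *
K,T=cal("side");t=np.linspace(0,6.28,200)
im=cv2.imread("d5_raw.png");hsv=cv2.cvtColor(im,cv2.COLOR_BGR2HSV)
# handle edges per row by strongest horizontal gradient either side
g=cv2.cvtColor(im,cv2.COLOR_BGR2GRAY).astype(float);g=cv2.GaussianBlur(g,(3,3),0)
big=lambda r:np.gradient(g[r])
for r in range(164,186):
    d=big(r);l=269+np.argmin(d[269:281]);R=280+np.argmax(d[280:292])
    sub=lambda i:i+0.5*(abs(d[i-1])-abs(d[i+1]))/(abs(d[i-1])-2*abs(d[i])+abs(d[i+1]))
    z=.185-(r-161)/(183-161)*.085
    print(r,round(sub(l),1),round(sub(R),1),round((sub(l)+sub(R))/2,2),round(proj(K,T,(.5624,.0275,z))[0],2),end=" | ")
print()
for z in(.1,.185):print(z,proj(K,T,(.5624,.0275,z)),proj(*cal("scene"),(.5624,.0275,z)))
E
```

```text
164 275.0 288.8 281.9 279.3 | 165 275.1 288.7 281.92 279.27 | 166 275.1 288.7 281.89 279.25 | 167 274.9 285.0 279.94 279.22 | 168 274.8 284.9 279.86 279.2 | 169 274.7 284.9 279.81 279.17 | 170 274.6 284.9 279.76 279.15 | 171 274.6 284.9 279.72 279.12 | 172 274.6 284.8 279.7 279.1 | 173 274.7 284.7 279.68 279.07 | 174 274.8 284.4 279.64 279.05 | 175 275.0 284.1 279.57 279.02 | 176 275.2 283.9 279.53 279.0 | 177 275.3 283.7 279.55 278.97 | 178 275.6 283.6 279.6 278.95 | 179 275.6 283.6 279.58 278.92 | 180 275.5 283.6 279.56 278.9 | 181 275.4 283.9 279.67 278.88 | 182 275.1 284.4 279.79 278.85 | 183 274.5 284.7 279.59 278.83 | 184 275.1 284.2 279.66 278.8 | 185 275.9 283.4 279.66 278.78 | 
0.1 [278.82750313 183.47860598] [277.97661869 207.56833465]
0.185 [279.37733087 159.41013079] [278.99264018 186.91783372]
```

The side view puts the lean at about 1°, while the oblique wrist view suggests about 5°. With time to spare, I'll settle it by looking straight down with the wrist camera.

Call:
play_rows:
  motion:
    - {"fingers": -1,"translation": [0,1,-0.5],"roll": 0}
    - {"fingers": -1,"translation": [0,3,-1],"roll": 0}
    - {"fingers": -1,"translation": [0,6,-1],"roll": 0}
    - {"fingers": -1,"translation": [0,9,-1],"roll": 0}
    - {"fingers": -1,"translation": [0,12,-1],"roll": 0}
    - {"fingers": -1,"translation": [0,15,-1],"roll": 0}
    - {"fingers": -1,"translation": [0,18,-1],"roll": 0}
    - {"fingers": -1,"translation": [0,21,-1],"roll": 0}
    - {"fingers": -1,"translation": [0,24,-1],"roll": 0}
    - {"fingers": -1,"translation": [0,25.7,-1],"roll": 0}
    - {"fingers": -1,"translation": [0,26.2,-1],"roll": 0}
    - {"fingers": -1,"translation": [0,26.2,-1],"roll": 0}
    - {"fingers": -1,"translation": [0,26.2,-1],"roll": 0}
    - {"fingers": -1,"translation": [0,26.2,-1],"roll": 0}

```text
clock: 14.95
eef_pos: [0.643, 0.0198, 0.3285]
tool_rot: [0.737, 0.676, -0.0, -0.0]
ft_force: [0.2, 0.3, -0.2]
grip_width: 0.0852
```

```bash
python3 snap.py wrist w7; python3 - <<'E'
from h import *
K,T=cal("w7");t=np.linspace(0,6.28,200)
u=proj(K,T,(.5624,.0275,.106));x,y=u.astype(int);x0,y0=x-40,max(0,y-40);print(x0,y0)
im=cv2.imread("w7_raw.png")[y0:y0+80,x0:x0+80]
def circ(x,y,z,r):
    P=np.array([proj(K,T,(x+r*np.cos(a),y+r*np.sin(a),z)) for a in t]);return np.array([P[:,0].min(),P[:,0].max(),P[:,1].min(),P[:,1].max()])
for z,r in((.106,.0165),(.185,.014)):print(z,((circ(.5624,.0275,z,r)-[x0,x0,y0,y0]+.5)*7.5).round(0))
cv2.imwrite("pics/w7b.png",cv2.resize(im,(600,600),interpolation=cv2.INTER_CUBIC))
E
```

```text
15.0 [0.64294895 0.01985132 0.32896542] [ 0.00352881  0.50194481 -0.47266701] [0.03 0.55 0.67 1.7  0.   0.12]
219 49
0.106 [192. 416. 186. 423.]
0.185 [182. 427. 180. 439.]
```

View pics/w7b.png

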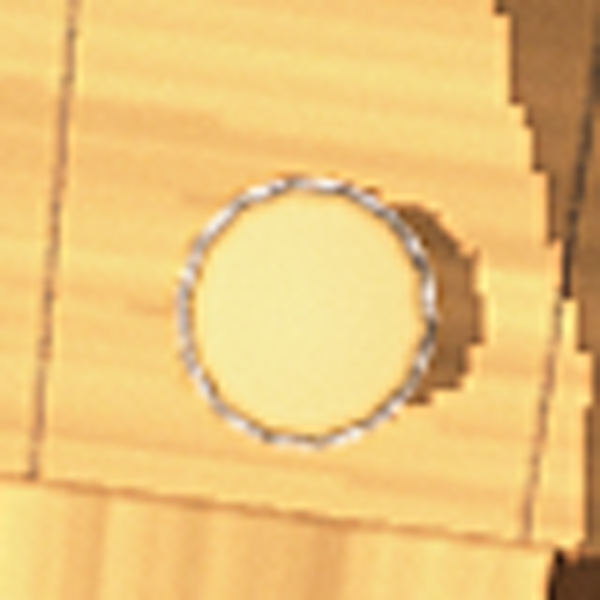

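Seen from straight above, the butt is centred at (308,312). A plumb pin over the measured hole would be at (304,310), so the error is under 1 mm. The butt hides the collar completely, and no gap shows at the shoulder. The earlier lean figure was a bias of the oblique view, so I'm handing in.

```bash
python3 -c "
from workcell import bot
print(bot.job_done(),bot.get_obs()['ft_force'])"
```

```text
the job is handed in; nothing more can be done
the job is handed in; nothing more can be done
```

The pin is home in the joint and let go, and the job was handed in at about 15 s of the 51 s. No verdict is reported.

**What I did:** I took the ash pin from the middle rack hole. Looking straight down with the wrist camera, I measured the tenon's hole as about 5.3 mm off towards the rail and 1.7 mm to one side. I fed the point through the overlap of the two holes, with no reading above about 7 N on the way. I then pressed until the collar seated: the force rose from 16 to 38 N with no further travel.

**Last checks:**
- **Joint:** the pictures show the collar on the leg and no visible gap at the shoulder. I did not measure the gap as a number.
- **Pin upright:** the butt was within 1 mm of plumb over the hole from straight above, and the side view gave about 1° of lean. An oblique wrist view disagreed, suggesting about 5°. I put that down to bias in that view, because the other two checks contradict it.
- **Other things:** the mallet showed no change in either view, and nor did the bottle from the side. The scene view flagged 9% changed pixels around the bottle, which I took to be the arm or its shadow having moved. The rack area changed by about 2%, and I took that to be the missing pin. I did not measure the chisel or rasp separately. The arm was clear of everything, with about 0 N at the wrist.

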